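Rack the engraving blanks back to front

ROBOT

A 7-joint arm with a two-finger parallel gripper is mounted at the origin on the work surface. World frame = base frame: x ahead of the robot, y to its left, z up, the work surface at z = 0. Lengths are in m, angles in rad, forces in N, time in s.
With the tool pointing down it reaches from about 0.4 to 0.9 m from the base axis. Payload 5.5 kg.
Tool frame: the origin (TCP) lies midway between the tips of the shut fingers; the grasp point (between the pads) lies 19 mm behind it (env.grip_point_offset is the distance from the TCP to the grasp point, in m); z points along the fingers, y is the line along which they close (so a half turn about z gives the same grasp; the last joint's range is limited). The gripper opens to 85 mm and grips with 20 to 120 N. Pads are 22 mm wide; open, the fingers measure 114 mm over their backs; the gripper's body (76 mm by 85 mm) begins 54 mm behind the grasp point. The pads swing forward as they close: fully open they stand 13 mm farther back than shut.
Start: joints at [1.513, 0.501, -0.427, 1.55, 0.221, 1.138, -0.21], TCP at [0.205, -0.617, 0.231] pointing down, gripper open.
Joint ranges: [-2.88, 2.88], [-0.31, 2.03], [-1.54, 1.56], [0.2, 2.42], [-1.41, 4.55], [0.19, 2.02], [-2.57, 2.57]. Speed limits (rad/s): [2.57, 2.57, 3.14, 3.14, 3.14, 3.14, 3.14].

INTERFACE

Orientations are given as a unit quaternion [w, x, y, z].
In Python, from cell import env gives the robot as it stands. The module is installed in compiled form; this text tells all that it offers.
- The arm moves only by the shell command python3 -m pendant 'ROWS' [FORCE]. ROWS is JSON, one flat list of numbers, 5 for each row, row after row: the closure, from 0 (fully open) to 1 (shut), then the shift along the world's x, y, z in mm, then the turn about the world's z in degrees. In form: [fingers, x, y, z, spin, fingers, x, y, z, spin, ...]. A call has 1 to 20 rows; each row is the pose to reach, as a shift and turn from the pose commanded when the call began; what a row does not reach only later rows make up. A row lasts 1/10 s, in which the tool goes at most 50 mm and 8.59 degrees, less where a joint would pass 70% of its speed; a pose out of reach is approached as far as the arm can. A call with a gripper value outside its range is refused whole. The fingers move at their own pace and stop on an object; FORCE is the grip in N (left out, the last holds). Time passes only in rows, so rows that repeat a pose let the fingers close. It gives the time, the measured TCP pose, the force, the opening and the grip force at its end, in the units of the state.
- env.state(): the state, without advancing time (a new reading comes with each control period).
- env.camera(name): name is "scene" or "top" or "wrist"; returns the picture (384x512x3 uint8, blue, green, red); there is no depth.
- env.camera_model(name): a dict with "intrinsics" (3x3 intrinsics, pixels), "k1" (the pictures are not rectified: a ray, as slopes to the right and down, at radius r is drawn at 1 + k1 r^2 times it, then the intrinsics apply), "R" (3x3) and "t" (3): a world point X has camera coordinates R X + t. Camera axes: x right, y down, z forward; pixel columns grow to the right and rows downward; lengths in m; the calibration is good to about 2 mm. A picture is of the moment at which its call begins: read the wrist's pose just before it. camera_model takes no time and is no camera call; for the wrist camera it gives the pose at the moment of the call.
- env.finish_job(): hands the job in; it is judged then, once.
The state is a dict: "clock": time; "qpos": joint angles; "joint_velocities": joint speeds; "joint_efforts": joint torques, N m; "tcp_pos": TCP position; "eef_rot": TCP orientation; "force": force on the tool from outside, world axes, zero at the start; "ft_torque": the same for the moment, N m; "finger_gap": opening from 0.0 (shut) to 1.0 (fully open); "grasp_force": force on a finger pad.
Only numpy, scipy, OpenCV 4.12 (cv2) and the standard library are available. Lean on these libraries where they do the work, as an engineer would, in place of code of your own. Each camera call takes 0.05 s, during which the arm holds its last target. There are 200 camera calls.

TASK

The four little glass bottles for engraving were packed in the plastic tray in the wrong direction: move them all into the wooden rack, one to a well, in the reverse order, so that the leftmost bottle in the tray ends in the rightmost well of the rack, the second from the left in the second well from the right, and so on (left and right as the robot sees them). Set each down gently, without dropping it, so that it stands upright on the floor of its well, and do not tip any bottle over on the way.

Things in the scene. Friction and masses are not known exactly. Their poses are not given: they have to be found in the camera images.
- slim_mid (a point): slim round bottle with a long neck and narrow steel cap, amber glass: body diameter 38 mm up to 60 mm above its foot, then tapering to the neck; 96 mm tall, about 0.1 kg. Loose, standing upright on its cork pad in the tray at the start. This point is on its upright middle axis, half-way up its height (48 mm above its foot); z points up from foot to cap, x roughly along the tray's x (up to about 0.2 rad off)
- square_mid (a point): square bottle with a short neck and steel cap, amber glass: body 38 x 38 mm up to 50 mm above its foot; 74 mm tall, about 0.11 kg. Loose, standing upright on its cork pad in the tray at the start. This point is on its upright middle axis, half-way up its height (37 mm above its foot); z points up from foot to cap, x roughly along the tray's x (up to about 0.2 rad off)
- jar_mid (a point): squat round jar with a wide steel lid, amber glass: diameter 44 mm up to 46 mm above its foot; 64 mm tall, about 0.09 kg. Loose, standing upright on its cork pad in the tray at the start. This point is on its upright middle axis, half-way up its height (32 mm above its foot); z points up from foot to cap, x roughly along the tray's x (up to about 0.2 rad off)
- flask_mid (a point): flat flask with a small steel cap, amber glass: body 26 mm thick along its x, 48 mm wide along its y, up to 72 mm above its foot; 92 mm tall, about 0.1 kg. Loose, standing upright on its cork pad in the tray at the start. This point is on its upright middle axis, half-way up its height (46 mm above its foot); z points up from foot to cap, x roughly along the tray's x (up to about 0.2 rad off)
- pad_slim: cork pad, 56 x 62 mm and 4 mm thick, fixed on the tray's floor under the slim bottle; it stays behind in the tray and marks the place where the slim bottle stood at the start. Origin: centre of its underside, 5 mm above the table; its top is 9 mm above the table
- pad_square: cork pad, 56 x 62 mm and 4 mm thick, fixed on the tray's floor under the square bottle; it stays behind in the tray and marks the place where the square bottle stood at the start. Origin: centre of its underside, 5 mm above the table; its top is 9 mm above the table
- pad_jar: cork pad, 56 x 62 mm and 4 mm thick, fixed on the tray's floor under the jar; it stays behind in the tray and marks the place where the jar stood at the start. Origin: centre of its underside, 5 mm above the table; its top is 9 mm above the table
- pad_flask: cork pad, 56 x 62 mm and 4 mm thick, fixed on the tray's floor under the flat flask; it stays behind in the tray and marks the place where the flat flask stood at the start. Origin: centre of its underside, 5 mm above the table; its top is 9 mm above the table
- tray: black and grey plastic packing tray, fixed, 76 mm (x) by 305 mm (y): a row of four places along its y at y = +112.5, +37.5, -37.5 and -112.5 mm in its own frame (x = 0), each with a cork pad. Rim and dividers (5 mm thick) 14 mm high. Origin: centre of its underside on the table; z up, its x points away from the robot and its y to the robot's left, within 0.16 rad; nearer or farther than the rack from start to start
- stand: pale wooden rack with a grey felt floor, fixed, 72 mm (x) by 310 mm (y), empty at the start: a row of four wells along its y, centred at y = +112.5, +37.5, -37.5 and -112.5 mm in its own frame (x = 0). Each well is 60 mm (x) by 65 mm (y), open above; its floor is 6 mm above the table, its walls and dividers (10 mm thick) 18 mm high. Origin: centre of its underside on the table; z up, its x points away from the robot and its y to the robot's left, within 0.16 rad

How it is judged:
At the end, for the whole second after the job is handed in: Each bottle stands in the well that mirrors its place in the tray (y in the rack = minus its pad's y in the tray), within 18 mm of the well's centre along the rack's x and y, its middle within 5 mm of its height when standing on the floor, upright within 0.12 rad, slower than 0.02 m/s (((y of pad_slim in the frame of tray between 0.0925 and 0.1325 m and y of slim_mid in the frame of stand between -0.1305 and -0.0945 m) or (y of pad_slim in the frame of tray between 0.0175 and 0.0575 m and y of slim_mid in the frame of stand between -0.0555 and -0.0195 m) or (y of pad_slim in the frame of tray between -0.0575 and -0.0175 m and y of slim_mid in the frame of stand between 0.0195 and 0.0555 m) or (y of pad_slim in the frame of tray between -0.1325 and -0.0925 m and y of slim_mid in the frame of stand between 0.0945 and 0.1305 m)) and x of slim_mid in the frame of stand between -0.018 and 0.018 m and z of slim_mid in the frame of stand between 0.049 and 0.059 m and angle between each of slim_mid, square_mid, jar_mid, flask_mid's own z axis and vertical below 0.12 rad and linear speed of each of slim, square, jar, flask below 0.02 m/s and ((y of pad_square in the frame of tray between 0.0925 and 0.1325 m and y of square_mid in the frame of stand between -0.1305 and -0.0945 m) or (y of pad_square in the frame of tray between 0.0175 and 0.0575 m and y of square_mid in the frame of stand between -0.0555 and -0.0195 m) or (y of pad_square in the frame of tray between -0.0575 and -0.0175 m and y of square_mid in the frame of stand between 0.0195 and 0.0555 m) or (y of pad_square in the frame of tray between -0.1325 and -0.0925 m and y of square_mid in the frame of stand between 0.0945 and 0.1305 m)) and x of square_mid in the frame of stand between -0.018 and 0.018 m and z of square_mid in the frame of stand between 0.038 and 0.048 m and ((y of pad_jar in the frame of tray between 0.0925 and 0.1325 m and y of jar_mid in the frame of stand between -0.1305 and -0.0945 m) or (y of pad_jar in the frame of tray between 0.0175 and 0.0575 m and y of jar_mid in the frame of stand between -0.0555 and -0.0195 m) or (y of pad_jar in the frame of tray between -0.0575 and -0.0175 m and y of jar_mid in the frame of stand between 0.0195 and 0.0555 m) or (y of pad_jar in the frame of tray between -0.1325 and -0.0925 m and y of jar_mid in the frame of stand between 0.0945 and 0.1305 m)) and x of jar_mid in the frame of stand between -0.018 and 0.018 m and z of jar_mid in the frame of stand between 0.033 and 0.043 m and ((y of pad_flask in the frame of tray between 0.0925 and 0.1325 m and y of flask_mid in the frame of stand between -0.1305 and -0.0945 m) or (y of pad_flask in the frame of tray between 0.0175 and 0.0575 m and y of flask_mid in the frame of stand between -0.0555 and -0.0195 m) or (y of pad_flask in the frame of tray between -0.0575 and -0.0175 m and y of flask_mid in the frame of stand between 0.0195 and 0.0555 m) or (y of pad_flask in the frame of tray between -0.1325 and -0.0925 m and y of flask_mid in the frame of stand between 0.0945 and 0.1305 m)) and x of flask_mid in the frame of stand between -0.018 and 0.018 m and z of flask_mid in the frame of stand between 0.047 and 0.057 m); the robot touches nothing.
It fails at once if a bottle is tipped over (more than 0.8 rad from upright) (angle between any of slim_mid, square_mid, jar_mid, flask_mid's own z axis and vertical above 0.8 rad).
It fails at once if a bottle is dropped (moves freely, out of the fingers, at over 0.65 m/s: a fall of about 2 cm) ((linear speed of slim above 0.65 m/s and contact force between the fingers and slim below 0.05 N) or (linear speed of square above 0.65 m/s and contact force between the fingers and square below 0.05 N) or (linear speed of jar above 0.65 m/s and contact force between the fingers and jar below 0.05 N) or (linear speed of flask above 0.65 m/s and contact force between the fingers and flask below 0.05 N)).
It also fails if it takes over 104 s, if anything falls off the work surface, if the arm or the gripper's body presses on something with over 40 N, if the wrist force passes 120 N, or if a joint passes its speed limit or range.

## Working session

There is one attempt and no reset: what is moved stays moved. The work goes in short steps, Python scripts to look and compute and a shell command to move; the robot and the scene stay as the last step left them, time stands still between calls to the robot, and variables do not carry over. Pictures are saved under pics/ and viewed, at most 14 in all, crops included, and the job is handed in when it is done.

```bash
mkdir -p pics; cat > h.py <<'E'
import numpy as np,cv2
from cell import env
def ray(name,uv,z,m=None):
    m=m or env.camera_model(name);K=np.array(m["intrinsics"]);R=np.array(m["R"]);t=np.array(m["t"])
    d=np.array([(uv[0]-K[0,2])/K[0,0],(uv[1]-K[1,2])/K[1,1]]);s=d.copy()
    for _ in range(30): s=d/(1+m["k1"]*(s@s))
    w=R.T@np.array([s[0],s[1],1]);c=-R.T@t
    return c+w*(z-c[2])/w[2]
def proj(name,X):
    m=env.camera_model(name);K=np.array(m["intrinsics"])
    c=np.array(m["R"])@np.array(X)+m["t"];s=c[:2]/c[2];s=s*(1+m["k1"]*(s@s))
    return K[:2,:2]@s+K[:2,2]
E
python3 - <<'E'
from h import *
s=env.state();print({k:np.round(v,3) for k,v in s.items()})
for n in("scene","top"):
    cv2.imwrite(f"pics/{n}0.png",env.camera(n));m=env.camera_model(n);print(n,np.round(-np.array(m["R"]).T@m["t"],3),np.round(m["R"],2).tolist(),m["intrinsics"],m["k1"])
E
```

```text
{'clock': np.float64(0.0), 'qpos': array([ 1.513,  0.502, -0.427,  1.552,  0.221,  1.138, -0.21 ]), 'joint_velocities': array([-0.002, -0.   , -0.001,  0.   ,  0.001, -0.001, -0.   ]), 'joint_efforts': array([-1.0000e-03, -5.6951e+01, -5.8160e+00, -2.8094e+01,  1.1000e-02,
        1.2000e-02,  0.0000e+00]), 'tcp_pos': array([ 0.205, -0.616,  0.23 ]), 'eef_rot': array([-0.001,  0.987,  0.16 , -0.   ]), 'force': array([ 0.108,  0.83 , -0.394]), 'ft_torque': array([ 0.008, -0.067,  0.048]), 'grasp_force': np.float64(0.0), 'finger_gap': np.float64(1.0)}
scene [ 1.112 -0.282  0.427] [[0.45, 0.89, 0.02], [0.46, -0.22, -0.86], [-0.77, 0.4, -0.5]] [[374.39613448   0.         253.91996515]
 [  0.         374.39613448 190.06014209]
 [  0.           0.           1.        ]] 0.02261136318902273
top [ 0.428 -0.033  0.748] [[0.08, -1.0, -0.0], [-0.97, -0.08, -0.21], [0.21, 0.02, -0.98]] [[361.80368062   0.         258.64131126]
 [  0.         361.80368062 188.72135157]
 [  0.           0.           1.        ]] 0.0019513192090874743
```

View pics/scene0.png

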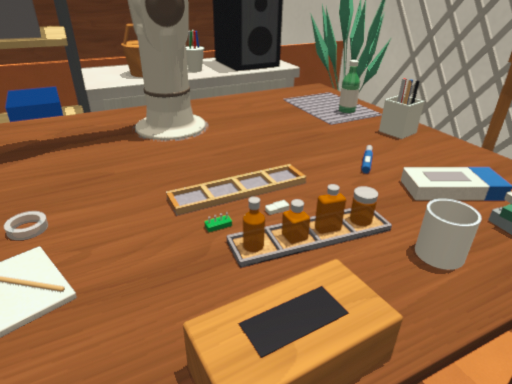

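View pics/top0.png

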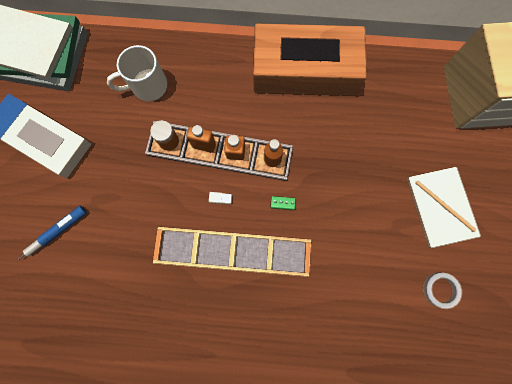

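Robot's left to right in the tray: jar, flask, square, slim, at about (165,140), (200,145), (234,150) and (273,158) in the top view. The rack is nearer the robot, spanning (155,228) to (310,275). I'll zoom in for corners.

```bash
python3 - <<'E'
from h import *
a=cv2.imread("pics/top0.png")[110:285,138:323]
b=cv2.resize(a,None,fx=4,fy=4,interpolation=cv2.INTER_CUBIC)
cv2.imwrite("pics/c1.png",b[:300]); cv2.imwrite("pics/c2.png",b[440:])
E
```

```text
(no output)
```

View pics/c1.png

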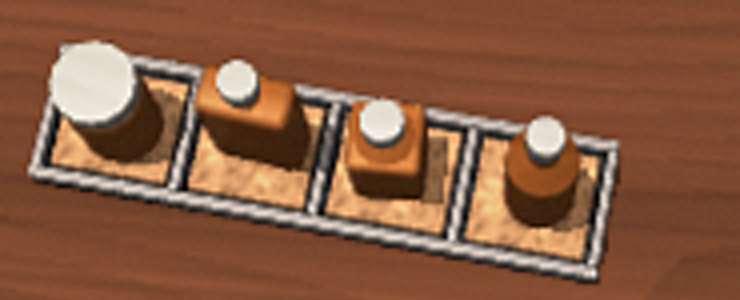

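View pics/c2.png

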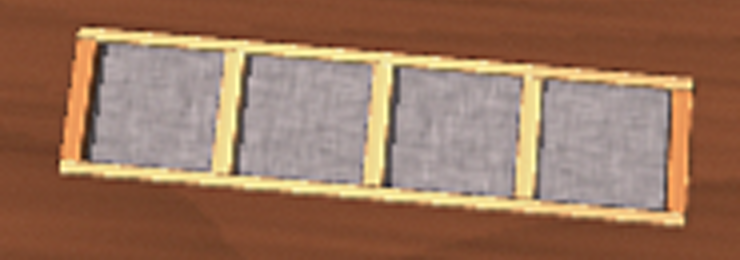

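Tray rim corners in the first crop are (64,46), (618,143), (596,279), (31,178). Cap centres are jar (95,83), flask (238,81), square (382,121) and slim (546,136). Rack corners in the second crop are (78,29), (692,78), (684,224), (61,170).

```bash
python3 - <<'E'
from h import *
P=lambda x,y,oy,z: ray("top",(138+(x+.5)/4-.5,110+(y+.5+oy)/4-.5),z)
def box(c,oy,z):
    p=np.array([P(x,y,oy,z)[:2] for x,y in c]);d=lambda i,j:np.linalg.norm(p[i]-p[j])
    e=(p[0]+p[3]-p[1]-p[2]); yaw=np.arctan2(-e[0],e[1]); ctr=p.mean(0)
    print("ctr",ctr.round(4),"yaw",yaw.round(3),"sizes",np.round([d(0,1),d(3,2),d(0,3),d(1,2)],3))
    w=[ctr+s*np.array([-np.sin(yaw),np.cos(yaw)]) for s in(.1125,.0375,-.0375,-.1125)]
    print(np.round(w,4).tolist())
box([(64,46),(618,143),(596,279),(31,178)],0,.014)
box([(78,29),(692,78),(684,224),(61,170)],440,.018)
for n,x,y,z in[("jar",95,83,.073),("flask",238,81,.101),("sq",382,121,.083),("slim",546,136,.105)]: print(n,P(x,y,0,z).round(4))
# body top edges for yaw
print("flask edge",np.round([P(205,100,0,.081)[:2],P(290,122,0,.081)[:2]],4).tolist())
q=env.state()["eef_rot"];from scipy.spatial.transform import Rotation as R
m=R.from_quat(np.roll(q,-1)).as_matrix();print("tool y axis",m[:,1].round(3),env.grip_point_offset)
E
```

```text
ctr [0.6607 0.0703] yaw -0.101 sizes [0.303 0.303 0.075 0.075]
[[0.6721, 0.1822], [0.6645, 0.1076], [0.6569, 0.033], [0.6493, -0.0416]]
ctr [0.4524 0.022 ] yaw -0.001 sizes [0.31  0.308 0.07  0.071]
[[0.4525, 0.1345], [0.4525, 0.0595], [0.4524, -0.0155], [0.4523, -0.0905]]
jar [0.6726 0.1794 0.073 ]
flask [0.6689 0.1033 0.101 ]
sq [0.6609 0.0353 0.083 ]
slim [ 0.652  -0.0439  0.105 ]
flask edge [[0.6653, 0.1223], [0.6575, 0.0799]]
tool y axis [ 0.315 -0.949 -0.002] 0.0187
```

Measured sizes match the given ones (303x75 and 310x70 mm). The rack's yaw is about 0 and the tray's about -0.10. I'll close the fingers along x, starting with the slim bottle.

```bash
python3 -m pendant '[0,30,38,0,5, 0,65,84,0,12, 0,100,129,0,20, 0,135,174,0,28, 0,170,219,0,36, 0,200,257,0,42, 0,230,296,0,48, 0,260,335,0,54, 0,290,373,0,60, 0,320,412,0,66, 0,350,450,0,70, 0,380,489,0,71.6, 0,410,528,0,71.6, 0,430,555,0,71.6, 0,443,570,0,71.6, 0,447,573,0,71.6, 0,447,573,0,71.6, 0,447,573,0,71.6]' 40
python3 - <<'E'
from h import *
s=env.state();print({k:np.round(v,3) for k,v in s.items() if k!="joint_efforts"})
from scipy.spatial.transform import Rotation as R
print(R.from_quat(np.roll(s["eef_rot"],-1)).as_matrix()[:,1])
m=env.camera_model("wrist");print(proj("wrist",[.652,-.044,.105]))
cv2.imwrite("pics/w1.png",env.camera("wrist"))
E
```

```text
clock: 1.9
tcp_pos: [0.6512, -0.0459, 0.2307]
eef_rot: [-0.0, 0.708, 0.706, -0.001]
force: [-0.5, -0.8, -0.2]
finger_gap: 1.004
grasp_force: 0.0
{'clock': np.float64(1.9), 'qpos': array([ 0.58 ,  0.603, -0.815,  1.533,  0.459,  1.207, -0.315]), 'joint_velocities': array([ 0.018, -0.009,  0.004,  0.004,  0.   , -0.002, -0.002]), 'tcp_pos': array([ 0.651, -0.046,  0.231]), 'eef_rot': array([-0.   ,  0.708,  0.706, -0.001]), 'force': array([-0.539, -0.809, -0.241]), 'ft_torque': array([-0.042, -0.023,  0.019]), 'grasp_force': np.float64(0.0), 'finger_gap': np.float64(1.004)}
[ 0.99999629 -0.00229667 -0.00146133]
[256.43490173 177.24043559]
```

View pics/w1.png

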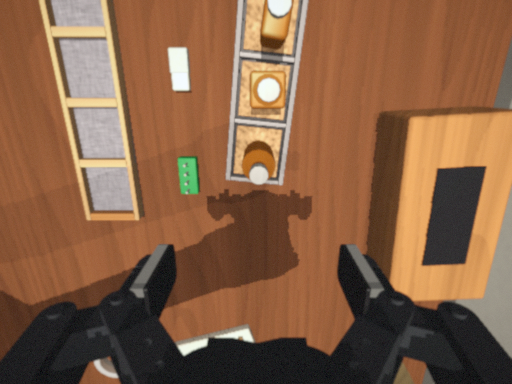

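Wrist view: slim cap at (259,173), square cap at (268,90) with the square's yaw near 0, flask cap at (279,4). The slim was predicted at (256,177), so I'll convert these to positions.

```bash
python3 - <<'E'
from h import *
m=env.camera_model("wrist")
for n,u,v,z in[("slim",259,173,.105),("sq",268,90,.083),("flask",279,4,.101),("tray nr cnr",227,181,.014),("tray far cnr",280,185,.014),("rack nr R",87,219,.018),("rack far R",143,217,.018),("sq base L",252,108,.059),("sq base R",286,108,.059)]: print(n,ray("wrist",(u,v),z,m).round(4))
for n in ("top","wrist"):
  im=cv2.imread("pics/top0.png") if n=="top" else cv2.imread("pics/w1.png")
  h=cv2.cvtColor(im,cv2.COLOR_BGR2HSV); w=((h[...,1]<40)&(h[...,2]>150)).astype(np.uint8)
  k,l,st,c=cv2.connectedComponentsWithStats(w)
  print(n,[(c[i].round(1).tolist(),st[i,4]) for i in range(1,k) if 40<st[i,4]<1000])
E
```

```text
slim [ 0.6545 -0.0402  0.105 ]
sq [0.6634 0.0365 0.083 ]
flask [0.6711 0.1036 0.101 ]
tray nr cnr [ 0.6129 -0.0774  0.014 ]
tray far cnr [ 0.6831 -0.0832  0.014 ]
rack nr R [ 0.4197 -0.1303  0.018 ]
rack far R [ 0.4966 -0.1275  0.018 ]
sq base L [0.6474 0.0184 0.059 ]
sq base R [0.6836 0.0183 0.059 ]
top [([133.0, 66.0], np.int32(268)), ([27.4, 78.1], np.int32(108)), ([61.9, 81.4], np.int32(43)), ([195.8, 147.4], np.int32(865)), ([196.6, 129.8], np.int32(76)), ([219.9, 134.2], np.int32(41)), ([232.9, 139.6], np.int32(86)), ([256.5, 139.8], np.int32(47)), ([273.9, 143.8], np.int32(69)), ([219.4, 197.4], np.int32(214)), ([64.2, 220.6], np.int32(74)), ([177.1, 246.4], np.int32(839)), ([214.0, 249.4], np.int32(879)), ([251.5, 252.7], np.int32(877)), ([31.0, 247.5], np.int32(106)), ([288.5, 255.8], np.int32(892)), ([443.6, 290.4], np.int32(434))]
wrist [([279.0, 6.5], np.int32(312)), ([179.0, 68.5], np.int32(784)), ([268.1, 89.4], np.int32(402)), ([237.7, 334.6], np.int32(273)), ([192.2, 345.6], np.int32(282)), ([103.9, 369.4], np.int32(140))]
```

Averaging both views gives: slim (653,-42), square (662,36), flask (670,103.5), jar (673,180), rack centre x about 454 with wells at y 136, 61, -14, -89.

```bash
python3 -m pendant '[0,1,2,-20,0, 0,1,2,-45,0, 0,1,2,-70,0, 0,1,2,-95,0, 0,1,2,-120,0, 0,1,2,-145,0, 0,1,2,-165,0, 0,1,2,-180,0, 0,1,2,-190,0, 0,1,2,-194,0, 0,1,2,-194,0, 0,1,2,-194,0, 1,1,2,-194,0, 1,1,2,-194,0, 1,1,2,-194,0, 1,1,2,-194,0, 1,1,2,-194,0, 1,1,2,-194,0, 1,1,2,-194,0, 1,1,2,-194,0]' 40
python3 - <<'E'
from h import *
cv2.imwrite("pics/s1.png",cv2.resize(env.camera("scene")[120:300,180:440],None,fx=3,fy=3))
E
```

```text
clock: 3.95
tcp_pos: [0.6534, -0.0418, 0.0379]
eef_rot: [0.0, 0.707, 0.707, 0.0]
force: [-1.3, -0.1, 5.8]
finger_gap: 0.433
grasp_force: 40.5
```

View pics/s1.png

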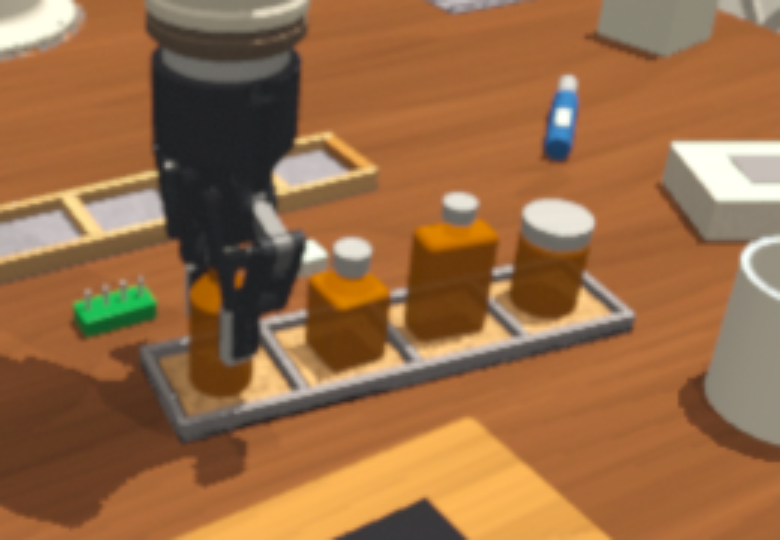

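Slim is gripped and upright (gap 0.433, about 37 mm). I'll lift it and carry it to the leftmost well.

```bash
python3 -m pendant '[1,0,0,8,0, 1,0,0,25,0, 1,0,0,50,0, 1,0,0,75,0, 1,0,0,100,0, 1,-7,6,115,0, 1,-22,20,120,0, 1,-41,37,120,0, 1,-62,56,120,0, 1,-83,75,120,0, 1,-104,93,120,0, 1,-125,112,120,0, 1,-146,131,120,0, 1,-166,149,120,0, 1,-182,163,120,0, 1,-192,172,120,0, 1,-199,178,120,0, 1,-199,178,120,0, 1,-199,178,120,0, 1,-199,178,120,0]'
python3 -m pendant '[1,0,0,-15,0, 1,0,0,-40,0, 1,0,0,-65,0, 1,0,0,-85,0, 1,0,0,-100,0, 1,0,0,-110,0, 1,0,0,-114,0, 1,0,0,-117,0, 1,0,0,-119,0, 1,0,0,-121,0, 1,0,0,-121,0, 1,0,0,-121,0]'
python3 - <<'E'
from h import *
a=cv2.resize(env.camera("scene")[100:240,150:350],None,fx=3.8,fy=3.8);b=cv2.resize(env.camera("top")[200:300,130:330],None,fx=2,fy=2)
cv2.imwrite("pics/s2.png",a)
E
```

```text
clock: 6.0
tcp_pos: [0.4548, 0.1354, 0.1573]
eef_rot: [0.0, 0.708, 0.706, 0.0]
force: [-0.3, 0.3, -1.0]
finger_gap: 0.428
grasp_force: 40.2
clock: 7.2
tcp_pos: [0.4543, 0.1362, 0.0366]
eef_rot: [0.0, 0.707, 0.707, 0.0]
force: [0.8, -0.7, -1.0]
finger_gap: 0.432
grasp_force: 40.2
```

View pics/s2.png

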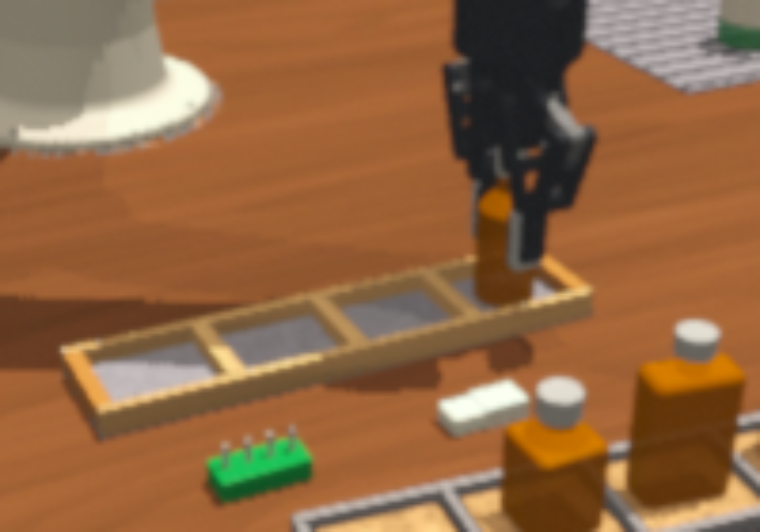

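The slim is upright in the leftmost well, just above the floor. I'll touch it down, then check the force before opening.

```bash
python3 -m pendant '[1,0,0,-1,0, 1,0,0,-1.5,0, 1,0,0,-2,0, 1,0,0,-2.5,0, 1,0,0,-2.5,0]'
```

```text
clock: 7.8
tcp_pos: [0.4541, 0.1362, 0.0348]
eef_rot: [0.001, 0.707, 0.707, -0.0]
force: [-4.0, -2.4, 14.1]
finger_gap: 0.433
grasp_force: 41.7
```

```bash
python3 -m pendant '[1,0,0,1,0, 0.45,0,0,1,0, 0.3,0,0,1,0, 0,0,0,1,0, 0,0,0,1,0, 0,0,0,1,0, 0,0,0,1,0, 0,0,0,1,0, 0,0,0,10,0, 0,0,0,30,0, 0,0,0,55,0, 0,0,0,80,0, 0,0,0,105,0, 0,0,0,126.5,0, 0,0,0,126.5,0]'
python3 - <<'E'
from h import *
cv2.imwrite("pics/s3.png",cv2.resize(env.camera("scene")[100:240,150:350],None,fx=3.8,fy=3.8))
E
```

```text
clock: 9.3
tcp_pos: [0.4559, 0.137, 0.1634]
eef_rot: [0.002, 0.707, 0.707, 0.002]
force: [0.9, -0.2, -0.3]
finger_gap: 0.999
grasp_force: 0.0
```

View pics/s3.png

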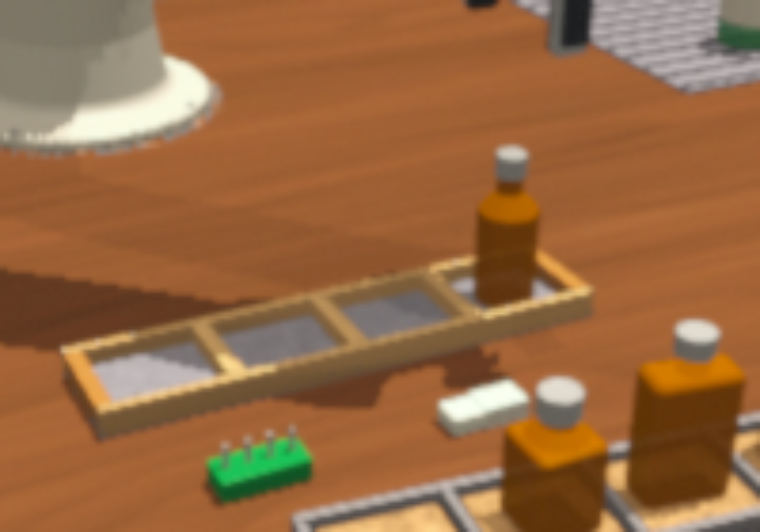

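The slim stands upright in its well. Next is the square bottle at (662,36), with the TCP down to 22 mm.

```bash
python3 -m pendant '[0,15,-7,0,0, 0,45,-22,0,0, 0,85,-41,0,0, 0,125,-60,0,0, 0,160,-77,0,0, 0,190,-91,0,0, 0,203,-98,0,0, 0,208,-100,0,0, 0,208,-100,0,0, 0,208,-100,0,0]'
python3 -m pendant '[0,0,0,-15,0, 0,0,0,-40,0, 0,0,0,-65,0, 0,0,0,-90,0, 0,0,0,-110,0, 0,0,0,-125,0, 0,0,0,-134,0, 0,0,0,-138,0, 0,0,0,-138,0, 0,0,0,-138,0, 1,0,0,-138,0, 1,0,0,-138,0, 1,0,0,-138,0, 1,0,0,-138,0, 1,0,0,-138,0, 1,0,0,-138,0, 1,0,0,-138,0, 1,0,0,-138,0]'
```

```text
clock: 10.35
tcp_pos: [0.6609, 0.037, 0.1595]
eef_rot: [-0.001, 0.707, 0.707, -0.001]
force: [-0.5, 0.3, -0.3]
finger_gap: 0.999
grasp_force: 0.0
clock: 12.15
tcp_pos: [0.6625, 0.0362, 0.0228]
eef_rot: [0.0, 0.707, 0.707, 0.0]
force: [0.2, -0.4, 4.8]
finger_gap: 0.437
grasp_force: 41.3
```

Square is gripped (about 37 mm). Carrying it to the second well from the left (454,61).

```bash
python3 -m pendant '[1,0,0,8,0, 1,0,0,25,0, 1,0,0,50,0, 1,0,0,75,0, 1,0,0,100,0, 1,-8,1,115,0, 1,-25,3,120,0, 1,-47,6,120,0, 1,-70,8,120,0, 1,-93,11,120,0, 1,-116,14,120,0, 1,-139,17,120,0, 1,-160,19,120,0, 1,-180,22,120,0, 1,-195,23,120,0, 1,-204,25,120,0, 1,-208,25,120,0, 1,-208,25,120,0, 1,-208,25,120,0]'
python3 -m pendant '[1,0,0,-15,0, 1,0,0,-40,0, 1,0,0,-65,0, 1,0,0,-85,0, 1,0,0,-100,0, 1,0,0,-110,0, 1,0,0,-115,0, 1,0,0,-118,0, 1,0,0,-120,0, 1,0,0,-121,0, 1,0,0,-122,0, 1,0,0,-122.5,0, 1,0,0,-123,0, 1,0,0,-123,0]'
```

```text
clock: 14.05
tcp_pos: [0.4548, 0.0611, 0.1425]
eef_rot: [0.0, 0.707, 0.707, 0.0]
force: [-0.2, 0.3, -1.5]
finger_gap: 0.436
grasp_force: 40.7
clock: 15.45
tcp_pos: [0.4542, 0.0611, 0.0197]
eef_rot: [0.0, 0.707, 0.707, 0.0]
force: [-1.2, -1.2, 4.0]
finger_gap: 0.443
grasp_force: 41.2
```

It has touched down (4 N). Releasing and lifting.

```bash
python3 -m pendant '[1,0,0,0,0, 0.45,0,0,0,0, 0.3,0,0,0,0, 0,0,0,0,0, 0,0,0,0,0, 0,0,0,0,0, 0,0,0,0,0, 0,0,0,0,0, 0,0,0,10,0, 0,0,0,30,0, 0,0,0,55,0, 0,0,0,80,0, 0,0,0,105,0, 0,0,0,130,0, 0,0,0,141,0, 0,0,0,141,0]'
python3 -m pendant '[0,16,3,0,-2, 0,50,10,0,-4, 0,90,18,0,-6, 0,130,26,0,-8, 0,165,33,0,-10, 0,195,39,0,-10, 0,211,42,0,-10, 0,216,42.5,0,-10, 0,216,42.5,0,-10, 0,216,42.5,0,-10]'
python3 - <<'E'
from h import *
m=env.camera_model("wrist")
a=env.camera("scene")[100:240,150:410];cv2.imwrite("pics/s4.png",np.vstack([cv2.resize(a,(512,276)),env.camera("wrist")[:300]]))
print(proj("wrist",[.670,.1035,.101]),proj("wrist",[.673,.18,.073]))
E
```

```text
clock: 17.05
tcp_pos: [0.4552, 0.0611, 0.1618]
eef_rot: [0.001, 0.707, 0.707, 0.001]
force: [0.4, 0.8, 0.2]
finger_gap: 1.002
grasp_force: 0.0
clock: 18.05
tcp_pos: [0.6686, 0.1035, 0.1593]
eef_rot: [-0.0, 0.766, 0.643, -0.001]
force: [0.2, -0.3, 0.0]
finger_gap: 0.995
grasp_force: 0.0
[256.49095564 204.90578403] [243.11226778  99.76107462]
```

View pics/s4.png

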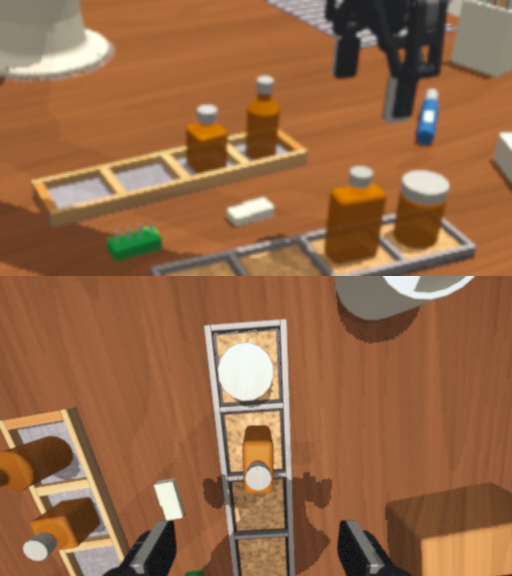

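Square and slim stand upright in their wells. In the wrist view the flask cap is at (258,201) against a prediction of (256,205), and the flask is aligned with the fingers. The jar lid is at (246,96). Descending to grip the flask.

```bash
python3 -m pendant '[0,1,1,-15,0, 0,1,1,-40,0, 0,1,1,-65,0, 0,1,1,-90,0, 0,1,1,-108,0, 0,1,1,-119,0, 0,1,1,-125,0, 0,1,1,-125,0, 0,1,1,-125,0, 1,1,1,-125,0, 1,1,1,-125,0, 1,1,1,-125,0, 1,1,1,-125,0, 1,1,1,-125,0, 1,1,1,-125,0, 1,1,1,-125,0, 1,1,1,-125,0]'
```

```text
clock: 19.85
tcp_pos: [0.6712, 0.1046, 0.0357]
eef_rot: [0.0, 0.766, 0.643, 0.0]
force: [-1.0, -0.6, 4.8]
finger_gap: 0.3
grasp_force: 41.7
```

Flask is gripped (about 25.5 mm). Carrying it to (454,-14) and turning back 10°.

```bash
python3 -m pendant '[1,0,0,8,0, 1,0,0,25,0, 1,0,0,50,0, 1,0,0,75,0, 1,0,0,100,0, 1,-8,-4,115,0, 1,-25,-14,120,0, 1,-47,-26,120,1, 1,-70,-38,120,2, 1,-93,-51,120,4, 1,-116,-63,120,6, 1,-139,-76,120,8, 1,-162,-88,120,9, 1,-184,-100,120,10, 1,-201,-110,120,10, 1,-211,-115,120,10, 1,-217,-118.5,120,10, 1,-217,-118.5,120,10, 1,-217,-118.5,120,10]'
python3 -m pendant '[1,0,0,-15,0, 1,0,0,-40,0, 1,0,0,-65,0, 1,0,0,-85,0, 1,0,0,-100,0, 1,0,0,-110,0, 1,0,0,-115,0, 1,0,0,-118,0, 1,0,0,-120,0, 1,0,0,-121,0, 1,0,0,-122,0, 1,0,0,-122.5,0, 1,0,0,-123,0, 1,0,0,-123,0]'
```

```text
clock: 21.75
tcp_pos: [0.4548, -0.0135, 0.1557]
eef_rot: [0.0, 0.707, 0.707, 0.001]
force: [0.3, 0.9, -1.9]
finger_gap: 0.3
grasp_force: 41.2
clock: 23.15
tcp_pos: [0.4542, -0.014, 0.0326]
eef_rot: [0.0, 0.707, 0.707, 0.0]
force: [-0.7, -0.7, 0.8]
finger_gap: 0.299
grasp_force: 41.5
```

```bash
python3 -m pendant '[1,0,0,-0.5,0, 1,0,0,-1,0, 1,0,0,-1,0]'
python3 -m pendant '[0.6,0,0,0,0, 0.4,0,0,0,0, 0,0,0,0,0, 0,0,0,0,0, 0,0,0,0,0, 0,0,0,0,0, 0,0,0,0,0, 0,0,0,10,0, 0,0,0,30,0, 0,0,0,55,0, 0,0,0,80,0, 0,0,0,105,0, 0,0,0,123,0, 0,0,0,129,0, 0,0,0,129,0]'
python3 -m pendant '[0,15,13,0,0, 0,45,40,0,0, 0,75,66,0,0, 0,105,93,0,0, 0,135,119,0,0, 0,165,146,0,0, 0,190,168,0,0, 0,208,184,0,0, 0,217,192,0,0, 0,220.5,195,0,0, 0,220.5,195,0,0, 0,220.5,195,0,0, 0,220.5,195,0,0]'
python3 - <<'E'
from h import *
m=env.camera_model("wrist")
a=env.camera("scene")[100:240,150:410];cv2.imwrite("pics/s5.png",np.vstack([cv2.resize(a,(512,276)),env.camera("wrist")[:300]]))
print(proj("wrist",[.6745,.181,.073]))
E
```

```text
clock: 23.45
tcp_pos: [0.4542, -0.014, 0.0325]
eef_rot: [0.001, 0.707, 0.707, -0.0]
force: [-4.4, -1.3, 17.9]
finger_gap: 0.3
grasp_force: 43.7
clock: 24.95
tcp_pos: [0.4546, -0.0141, 0.1612]
eef_rot: [0.001, 0.707, 0.707, 0.0]
force: [-0.8, 0.2, -0.4]
finger_gap: 1.001
grasp_force: 0.0
clock: 26.25
tcp_pos: [0.674, 0.18, 0.16]
eef_rot: [0.0, 0.708, 0.707, -0.001]
force: [0.1, -0.2, -0.8]
finger_gap: 1.0
grasp_force: 0.0
[255.48848617 191.57173965]
```

View pics/s5.png

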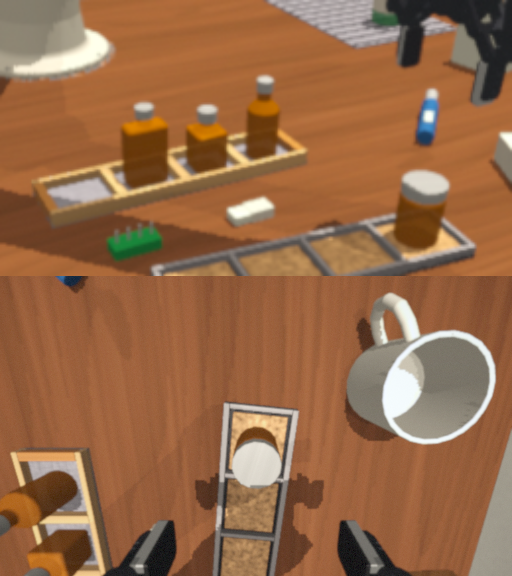

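The flask stands upright in its well. The jar lid is at (256,188) against a prediction of (255,192), and the mug is clear of the fingers. Gripping the jar with the TCP at 20 mm.

```bash
python3 -m pendant '[0,0,1,-15,0, 0,0,1,-40,0, 0,0,1,-65,0, 0,0,1,-90,0, 0,0,1,-112,0, 0,0,1,-128,0, 0,0,1,-136,0, 0,0,1,-140,0, 0,0,1,-140,0, 0,0,1,-140,0, 1,0,1,-140,0, 1,0,1,-140,0, 1,0,1,-140,0, 1,0,1,-140,0, 1,0,1,-140,0, 1,0,1,-140,0, 1,0,1,-140,0, 1,0,1,-140,0]'
```

```text
clock: 28.15
tcp_pos: [0.6751, 0.1823, 0.0211]
eef_rot: [0.0, 0.707, 0.707, 0.0]
force: [-0.3, 0.2, 5.6]
finger_gap: 0.502
grasp_force: 41.1
```

Jar is gripped (about 43 mm). Carrying it to (454,-89).

```bash
python3 -m pendant '[1,0,0,8,0, 1,0,0,25,0, 1,0,0,50,0, 1,0,0,75,0, 1,0,0,100,0, 1,-7,-9,120,0, 1,-22,-27,130,0, 1,-41,-50,130,0, 1,-61,-75,130,0, 1,-81,-100,130,0, 1,-101,-124,130,0, 1,-121,-149,130,0, 1,-141,-173,130,0, 1,-161,-198,130,0, 1,-181,-222,130,0, 1,-198,-243,130,0, 1,-210,-258,130,0, 1,-217,-267,130,0, 1,-220.5,-271,130,0, 1,-220.5,-271,130,0]'
python3 -m pendant '[1,0,0,0,0, 1,0,0,-15,0, 1,0,0,-40,0, 1,0,0,-65,0, 1,0,0,-88,0, 1,0,0,-106,0, 1,0,0,-118,0, 1,0,0,-124,0, 1,0,0,-128,0, 1,0,0,-130,0, 1,0,0,-131,0, 1,0,0,-132,0, 1,0,0,-132.5,0, 1,0,0,-133,0, 1,0,0,-133,0]'
```

```text
clock: 30.15
tcp_pos: [0.4541, -0.089, 0.1507]
eef_rot: [0.0, 0.707, 0.707, 0.0]
force: [-0.3, 0.4, -0.5]
finger_gap: 0.503
grasp_force: 40.8
clock: 31.65
tcp_pos: [0.4543, -0.0891, 0.018]
eef_rot: [0.001, 0.707, 0.707, -0.0]
force: [-2.0, -0.3, 5.7]
finger_gap: 0.501
grasp_force: 41.4
```

Touched down. Releasing, lifting and moving aside for a check.

```bash
python3 -m pendant '[0.45,0,0,0,0, 0.3,0,0,0,0, 0,0,0,0,0, 0,0,0,0,0, 0,0,0,0,0, 0,0,0,0,0, 0,0,0,0,0, 0,0,0,10,0, 0,0,0,30,0, 0,0,0,55,0, 0,0,0,85,0, 0,0,0,120,0, 0,0,0,160,0, 0,0,0,200,0, 0,20,-40,210,0, 0,40,-85,210,0, 0,60,-130,210,0, 0,80,-175,210,0, 0,90,-200,210,0, 0,90,-200,210,0]'
python3 -m pendant '[0,0,0,0,0, 0,10,-20,0,0, 0,20,-50,0,0, 0,20,-80,0,0, 0,20,-100,0,0, 0,20,-100,0,0, 0,20,-100,0,0]'
python3 - <<'E'
from h import *
a=cv2.resize(env.camera("scene")[100:240,150:410],(512,276));t=env.camera("top");b=cv2.resize(t[200:280,145:325],(512,228),interpolation=cv2.INTER_CUBIC)
cv2.imwrite("pics/s6.png",np.vstack([a,b]))
for n,y,z in[("slim",.1365,.102),("sq",.0615,.080),("flask",-.0135,.098),("jar",-.0885,.070)]:
    p=proj("top",[.4535,y,z]);print(n,((p-[145,200])*[512/180,228/80]+[0,276]).round(1))
E
```

```text
clock: 33.65
tcp_pos: [0.5439, -0.294, 0.227]
eef_rot: [0.0, 0.71, 0.705, 0.0]
force: [-0.6, 0.3, -1.0]
finger_gap: 1.004
grasp_force: 0.0
clock: 34.35
tcp_pos: [0.5641, -0.3867, 0.2277]
eef_rot: [-0.0, 0.707, 0.708, 0.001]
force: [-0.2, 0.2, -0.7]
finger_gap: 0.999
grasp_force: 0.0
slim [ 54.6 398.2]
sq [179.4 409.9]
flask [295.1 418.3]
jar [411.6 429.7]
```

View pics/s6.png

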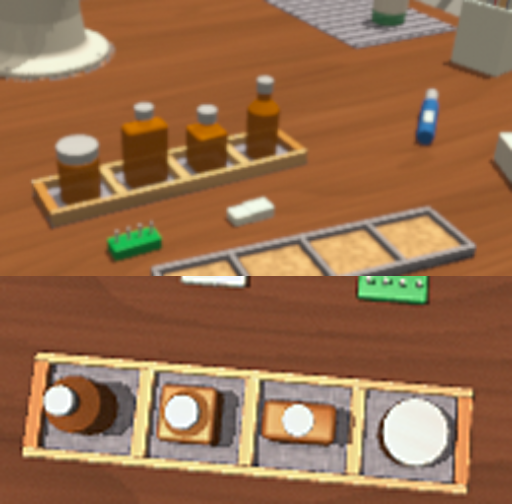

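All four stand upright and centred in mirrored order. The caps at (59,400), (181,411), (298,419) and (415,431) are within about 2 mm of the well-centre predictions, so I'm handing in.

```bash
python3 -c "
from cell import env
print(env.finish_job())"
```

```text
the job is handed in; nothing more can be done
None
```

I moved all four bottles into the rack in reverse order (left to right: slim, square, flask, jar) and handed the job in at about 34 s; the last camera check showed each upright within about 2 mm of its well's centre, but the hand-in gave no verdict.

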